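# Stand the tipped seasoning bottles up in the rack

### The job

Two seasoning bottles have tipped over by the hob: one lies in the metal seasoning rack between the jars, the other on the chopping board beside it. Stand both upright, cap up, in free places in the rack, flat on its floor; set them down gently without dropping them, and leave the three jars and the mug standing where they are.

Things in the scene. Friction and masses are not known exactly. Their poses are not given: they have to be found in the camera images.
- rack_floor (a point): centre of the floor (upper face, 20 mm above the counter) of the seasoning rack, a fixed narrow metal tray 72 mm wide (x) and 460 mm long (y, the line of the jars); inside its 3 mm walls 66 x 454 mm; walls rise 5 mm above the floor. Three jars stand in it near its centre line, leaving two gaps of about 170 and 120 mm
- board: fixed wooden chopping board, 170 (its x) x 360 (its y) x 20 mm, beyond the rack as seen from the robot, flat on the counter; origin under its centre, on the counter. Its top is as high as the rack's floor. Far to the robot's right, clear of the work, a fixed pot stands on a black hob, 120 mm high
- soy_center (a point): amber brown soy-sauce bottle with a white label and a red cap, lying tipped over. 130 mm long: square body 48 x 48 mm, 94 mm long from the foot; neck 28 mm across, 10 mm; cap 32 mm across, 26 mm. About 0.22 kg, balance point about 10 mm footward of the middle. This point: on its axis, half-way along (65 mm from foot and cap end). x points from foot to cap, y and z square to the flat sides
- oil_center (a point): green oil bottle with a white label and a yellow cap, lying tipped over. 130 mm long: square body 48 x 48 mm, 94 mm long from the foot; neck 28 mm across, 10 mm; cap 32 mm across, 26 mm. About 0.22 kg, balance point about 10 mm footward of the middle. This point: on its axis, half-way along (65 mm from foot and cap end). x points from foot to cap, y and z square to the flat sides
- salt_center (a point): white salt jar with a blue band and blue cap, 44 mm diameter, 75 mm tall, standing in the rack; this point is on its axis, half-way up. A bystander: leave it standing where it is
- pepper_center (a point): black pepper jar with a pale band and a steel cap, 44 mm diameter, 70 mm tall, standing in the rack; this point is on its axis, half-way up. A bystander: leave it standing where it is
- spice_center (a point): orange spice jar with a yellow band and white cap, 44 mm diameter, 72 mm tall, standing in the rack; this point is on its axis, half-way up. A bystander: leave it standing where it is
- mug_center (a point): blue ceramic mug, 72 mm across, 85 mm tall, its handle sticking out about 30 mm to its own y, standing on the board; this point is on its axis, half-way up. A bystander: leave it standing where it is

How it is judged:
At the end, for the whole second after the job is handed in: Both bottles stand cap up in the rack (tilt under 0.07 rad, middle 60 to 70 mm above the rack floor, within 16 mm of its centre line and 210 mm of its middle), at rest (under 0.02 m/s) and released; the three jars and the mug stand upright (under 0.07 rad), each within 20 mm of where it started (angle between each of soy_center, oil_center's own x axis and vertical below 0.07 rad and z of soy_center in the frame of rack_floor between 0.06 and 0.07 m and x of soy_center in the frame of rack_floor between -0.016 and 0.016 m and y of soy_center in the frame of rack_floor between -0.21 and 0.21 m and linear speed of each of soy, oil below 0.02 m/s and contact force between each of soy, oil and the fingers below 0.1 N and z of oil_center in the frame of rack_floor between 0.06 and 0.07 m and x of oil_center in the frame of rack_floor between -0.016 and 0.016 m and y of oil_center in the frame of rack_floor between -0.21 and 0.21 m and angle between each of salt_center, pepper_center, spice_center, mug_center's own z axis and vertical below 0.07 rad and distance of each of salt_center, pepper_center, spice_center, mug_center from where it was at the start of the episode below 0.02 m); the robot touches nothing.
It fails at once if the soy bottle is dropped (faster than 0.6 m/s with no finger on it) (linear speed of soy above 0.6 m/s and contact force between soy and the fingers below 0.05 N).
It fails at once if the oil bottle is dropped (faster than 0.6 m/s with no finger on it) (linear speed of oil above 0.6 m/s and contact force between oil and the fingers below 0.05 N).
It fails at once if a jar or the mug is knocked over (angle between any of salt_center, pepper_center, spice_center, mug_center's own z axis and vertical above 0.5 rad).
It also fails if it takes over 72 s, if anything falls off the work surface, if the arm or the gripper's body presses on something with over 40 N, if the wrist force passes 120 N, or if a joint passes its speed limit or range.

### The arm

A 7-joint arm with a two-finger parallel gripper is mounted at the origin on the work surface. World frame = base frame: x ahead of the robot, y to its left, z up, the work surface at z = 0. Lengths are in m, angles in rad, forces in N, time in s.
With the tool pointing down it reaches from about 0.425 to 0.95 m from the base axis. Payload 4.7 kg.
Tool frame: the origin (TCP) lies on the centre line of the jaws, within the pads' length; the fingertips stand robot.nose_length ahead of it and the grasp point (between the pads) lies 8 mm behind it (robot.nose_length is the distance from the TCP to the fingertips, in m); z points along the fingers, y is the line along which they close (so a half turn about z gives the same grasp; the last joint's range is limited). The gripper opens to 85 mm and grips with 20 to 120 N. Pads are 22 mm wide; open, the fingers measure 114 mm over their backs; the gripper's body (76 mm by 85 mm) begins 54 mm behind the grasp point. The pads swing forward as they close: fully open they stand 13 mm farther back than shut.
Start: joints at [-1.222, 0.469, -0.049, 1.532, 0.024, 1.141, -0.082], TCP at [0.249, 0.627, 0.242] pointing down, gripper open.
Joint ranges: [-2.59, 2.59], [-0.33, 1.99], [-1.39, 1.29], [0.1, 2.45], [-1.04, 4.18], [0.21, 1.99], [-2.66, 2.66]. Speed limits (rad/s): [2.57, 2.57, 3.14, 3.14, 3.14, 3.14, 3.14].

### API

Orientations are given as [roll, pitch, yaw] about the fixed x, y, z axes, in that order (R = Rz(yaw) Ry(pitch) Rx(roll)).
In Python, from plant import robot gives the robot as it stands. Calls block until the motion is done:
- robot.goto(position, orientation): joint-space move of the TCP to a pose.
- robot.move_straight(position, vel=0.15, attitude=None, contact_N=None): straight line of the TCP; attitude=None keeps the orientation; vel is the mean speed in m/s. With contact_N (N) it stops when the force on the tool has changed by that much, and returns True; else False.
- robot.move_joints(angles): joint-space move.
- robot.grip(opening, strength=None): opening from 0.0 (shut) to 1.0 (fully open); strength is the grip in N (None keeps the last); returns when the fingers have stopped.
- robot.sleep(seconds).
- robot.inverse_kinematics(position, orientation): joint angles nearest the present ones, or None.
- robot.sense(): the state.
- robot.grab_frame(name): name is "scene" or "top" or "wrist"; returns a dict with "image" (400x640x3 uint8, red, green, blue), "range_z" (400x640 float32, m along the optical axis (not along the pixel's ray), 0 where there is no reading), "fx", "fy", "cx", "cy" (pixels), "dist_coeffs" ([k1, k2, p1, p2, k3] as OpenCV has them; the pictures are not rectified), "R" (3x3) and "t" (3): a world point X has camera coordinates R X + t. Camera axes: x right, y down, z forward; pixel columns grow to the right and rows downward; lengths in m; the calibration is good to about 2 mm. A picture is of the moment at which its call begins.
A pose or a line that the arm cannot do raises robot.IKError and nothing moves.
- robot.close_job(): hands the job in; it is judged then, once.
The state is a dict: "t": time; "joint_pos": joint angles; "joint_velocities": joint speeds; "effort": joint torques, N m; "tcp_pos": TCP position; "tcp_rot": TCP orientation; "wrist_force": force on the tool from outside, world axes, zero at the start; "torque": the same for the moment, N m; "opening": opening from 0.0 (shut) to 1.0 (fully open); "gripper_force": force on a finger pad.
Only numpy, scipy, OpenCV 4.12 (cv2) and the standard library are available. Lean on these libraries where they do the work, as an engineer would, in place of code of your own. Each camera call takes 0.05 s, during which the arm holds its last target. There are 200 camera calls.

## Working session

There is one attempt and no reset: what is moved stays moved. The work goes in short steps, each a Python script; the robot and the scene stay as the last script left them, time stands still between calls to the robot, and variables do not carry over. Pictures are saved under pics/ and viewed, at most 10 in all, crops included, and the job is handed in when it is done.

```bash
ls; mkdir -p pics; python3 - <<'E'
from plant import robot
import cv2,numpy as np
for n in("scene","top"):
    f=robot.grab_frame(n); np.savez(f"{n}.npz",**f)
    cv2.imwrite(f"pics/{n}0.png",f["image"][:,:,::-1]); print(n,f["fx"],f["cx"],f["cy"],f["dist_coeffs"],f["R"],f["t"],-np.array(f["R"]).T@f["t"])
print(robot.sense(),robot.nose_length)
E
```

```text
pics
scene 507.3733268137692 321.6381692216264 201.70736432750064 [0.00598897 0.         0.         0.         0.        ] [[ 0.59044527  0.8070436  -0.00741696]
 [ 0.60801315 -0.45083747 -0.65350254]
 [-0.53074889  0.38134788 -0.75688798]] [-0.36581615 -0.3035086   1.21225902] [ 1.04393677 -0.30389587  0.7164874 ]
top 410.1753389611209 323.52212640822626 196.56338876735697 [-0.09532817  0.          0.          0.          0.        ] [[-0.02937512 -0.99955258  0.00563442]
 [-0.99518679  0.02871867 -0.09369362]
 [ 0.09348988 -0.00835956 -0.99558513]] [0.03120648 0.56926174 0.84218683] [0.48870251 0.02188439 0.89162905]
{'t': 0.1, 'joint_pos': array([-1.22191116,  0.46935604, -0.04860194,  1.53357977,  0.02410631,
        1.14104184, -0.08229306]), 'joint_velocities': array([ 0.00081106, -0.00306794,  0.00070062, -0.00304335, -0.0001415 ,
       -0.00173028, -0.00021078]), 'effort': array([ 1.20872937e-04, -5.11517215e+01, -4.71307954e-02, -2.38391912e+01,
        1.07703815e-02,  4.30546628e-03,  2.92880907e-05]), 'tcp_pos': array([0.24877553, 0.62692336, 0.24136734]), 'tcp_rot': array([-3.13979480e+00,  6.74709004e-05,  2.76385249e+00]), 'wrist_force': array([-0.05947504, -0.16595833,  0.22935078]), 'torque': array([-0.02087543, -0.03436117,  0.01871   ]), 'gripper_force': 0.0, 'opening': 0.9973129202758407} 0.011
```

View pics/top0.png

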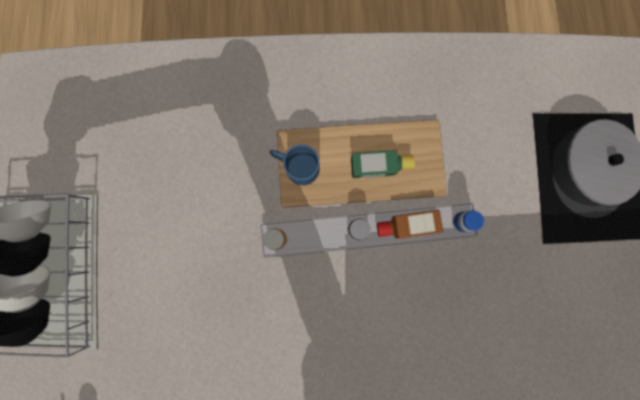

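View pics/scene0.png

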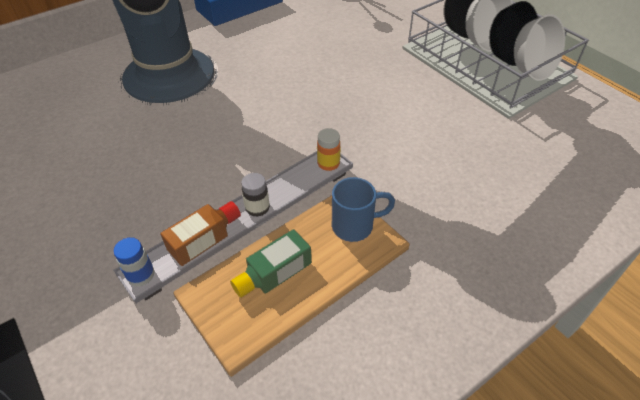

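The top view shows, left to right in the rack (rows 220–240): spice at (275,239), pepper at (360,228), soy with its cap at (385,229) and foot at (440,222), and salt at (470,220). On the board, oil lies with its foot at (353,163) and cap at (407,163), and the mug is at (302,163). The scene view agrees: both bottles lie flat.

```bash
cat > h.py <<'E'
import cv2,numpy as np
from scipy.spatial.transform import Rotation as Ro
def ray(f,uv,z):
    K=np.array([[f["fx"],0,f["cx"]],[0,f["fy"],f["cy"]],[0,0,1]])
    p=cv2.undistortPoints(np.array(uv,float).reshape(-1,1,2),K,np.array(f["dist_coeffs"],float)).reshape(-1,2)
    R=np.array(f["R"]);o=-R.T@f["t"];d=np.c_[p,np.ones(len(p))]@R
    return o+d*((z-o[2])/d[:,2])[:,None]
def mask(f,lo,hi,box=None):
    m=cv2.inRange(cv2.cvtColor(f["image"],cv2.COLOR_RGB2HSV),np.array(lo),np.array(hi))
    if box: 
        k=np.zeros_like(m);x0,y0,x1,y1=box;k[y0:y1,x0:x1]=255;m&=k
    return m
def rect(f,m,z):
    "min-area rect of mask's largest blob, cast on plane z: centre, side vectors lengths, long-axis yaw"
    c=max(cv2.findContours(m,0,2)[0],key=cv2.contourArea)
    P=ray(f,c.reshape(-1,2),z)[:,:2]
    r=cv2.minAreaRect((P*1000).astype(np.float32))
    return np.round(np.array(r[0])/1000,4),np.round(r[1],1),round(r[2],1),len(c),c.reshape(-1,2).mean(0).round()
E
python3 - <<'E'
from h import *
f=np.load("top.npz")
for n,lo,hi,box,z in [("soybody",(3,120,50),(18,255,255),(390,205,446,245),.068),("soycap",(0,150,80),(3,255,255),(370,215,400,240),.055),
 ("oilbody",(60,80,20),(90,255,255),(345,140,405,185),.068),("oilcap",(22,120,90),(35,255,255),(390,150,420,175),.055),
 ("saltcap",(100,150,80),(125,255,255),(450,205,490,235),.095)]:
    m=mask(f,lo,hi,box)
    if n.endswith("body"): m=cv2.morphologyEx(m,cv2.MORPH_CLOSE,np.ones((25,25)))
    print(n,rect(f,m,z))
for n,uv,z in [("spice",(275,239),.092),("pepper",(360,228),.09),("mug",(302,163),.105)]: print(n,ray(f,uv,z))
print("rack corners",ray(f,[(262,222),(264,256),(473,205),(478,235)],.025).round(3))
d=f["range_z"];print(d[222,425],d[163,375])
img=cv2.resize(f["image"][110:270,250:490,::-1],None,fx=3.3,fy=3.3,interpolation=cv2.INTER_CUBIC);cv2.imwrite("pics/topz.png",img)
E
```

```text
soybody (array([ 0.5049, -0.1685]), array([ 44.4, 105.3]), 6.1, 44, array([417., 224.]))
soycap (array([ 0.4983, -0.1066]), array([24.7, 26.5]), 88.2, 13, array([385., 229.]))
oilbody (array([ 0.6318, -0.1289]), array([28.8, 43.8]), 87.4, 17, array([395., 165.]))
oilcap (array([ 0.6333, -0.1618]), array([27. , 27.4]), 88.6, 16, array([407., 162.]))
saltcap (array([ 0.5087, -0.2779]), array([36.5, 35.5]), 86.7, 32, array([472., 220.]))
spice [[0.48374818 0.1118193  0.092     ]]
pepper [[ 0.50030011 -0.05422995  0.09      ]]
mug [[0.62923058 0.05514417 0.105     ]]
rack corners [[ 0.52   0.146  0.025]
 [ 0.448  0.143  0.025]
 [ 0.543 -0.306  0.025]
 [ 0.478 -0.313  0.025]]
0.82427055 0.8345334
```

View pics/topz.png

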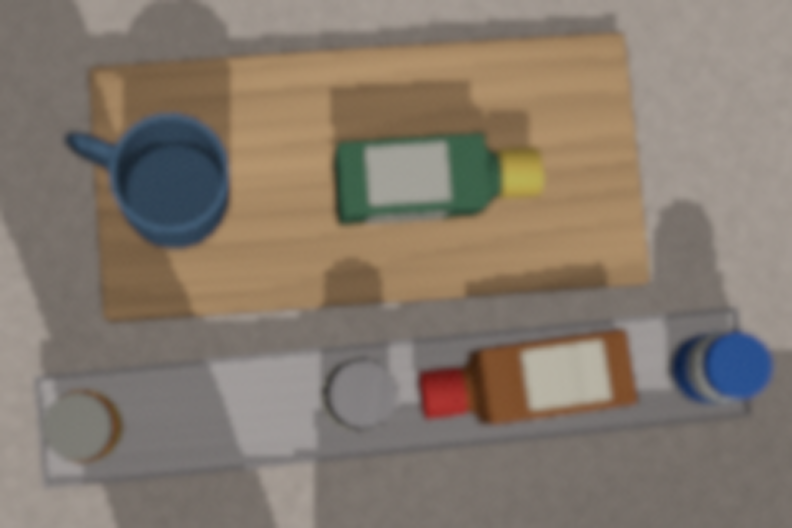

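The zoomed view (3.3x, origin 250,110) gives the rack's rim corners and the top-face corners of both bottles. Soy's are near (480,350), (627,331), (635,403) and (488,421); oil's are near (338,143), (487,133), (490,207) and (343,214).

```bash
python3 - <<'E'
from h import *
f=np.load("top.npz")
z2=lambda p:np.array(p,float)/3.3+[250,110]
C=lambda p,z:ray(f,z2(p),z)[:,:2]
for n,p,z in [("soy",[(480,350),(627,331),(635,403),(488,421)],.068),("oil",[(338,143),(487,133),(490,207),(343,214)],.068),("rack",[(38,378),(735,310),(750,410),(45,484)],.025)]:
    P=C(p,z);r=cv2.minAreaRect((P*1000).astype(np.float32)); e=(P[1]+P[2]-P[0]-P[3])/2
    print(n,P.mean(0).round(4),"len",np.linalg.norm(e).round(3),"wid",np.linalg.norm((P[3]+P[2]-P[0]-P[1])/2).round(3),"dir",np.degrees(np.arctan2(e[1],e[0])).round(1))
print("soycap",C([(445,393)],.05),"oilcap",C([(522,173)],.05))
print("spice",C([(80,426)],.092),"pep",C([(362,394)],.09),"salt",C([(738,365)],.095))
print("bottom of mug", C([(170,182)],.105))
E
cat > ik.py <<'E'
from h import *
def rpy(appr,close):
    """tool z=appr, y=close"""
    z=np.array(appr,float);z/=np.linalg.norm(z);y=np.array(close,float);y-=y@z*z;y/=np.linalg.norm(y)
    return Ro.from_matrix(np.c_[np.cross(y,z),y,z]).as_euler("xyz")
E
python3 - <<'E'
from ik import *
from plant import robot
a=np.radians(95)
u=lambda d:np.array([np.cos(d),np.sin(d),0.])
for th in (0,15,30,40):
    t=np.radians(th)
    out=[]
    for pos,ax in (((.505,-.165,.05),u(np.radians(95))),((.633,-.11,.05),u(np.radians(-87)))):
        app=-np.sin(t)*ax+np.array([0,0,-np.cos(t)]);cl=np.cross(ax,[0,0,1])
        out.append([s for s in (1,-1) if robot.inverse_kinematics(pos,rpy(app,s*cl)) is not None])
    for pos in ((.5,-.165,.08),(.49,.03,.08),(.5,-.165,.16),(.49,.03,.16)):
        for yaw in (5,-90+5,90+5,30,-30):
            h=u(np.radians(yaw)); app=np.cos(t)*h+[0,0,-np.sin(t)]; cl=np.cross(h,[0,0,1])
            out.append((yaw,[s for s in (1,-1) if robot.inverse_kinematics(pos,rpy(app,s*cl)) is not None]))
    print(th,out)
E
```

```text
soy [ 0.5049 -0.1761] len 0.092 wid 0.044 dir -84.8
oil [ 0.6322 -0.0933] len 0.092 wid 0.045 dir -88.2
rack [ 0.4965 -0.0816] len 0.456 wid 0.067 dir -86.0
soycap [[ 0.49705737 -0.10906641]] oilcap [[ 0.63425831 -0.1641339 ]]
spice [[0.4836121  0.11329703]] pep [[ 0.49760352 -0.05353871]] salt [[ 0.50741186 -0.27908922]]
bottom of mug [[0.62502617 0.05618546]]
0 [[1, -1], [1, -1], (5, []), (-85, [1, -1]), (95, [1, -1]), (30, []), (-30, []), (5, []), (-85, [1, -1]), (95, [1, -1]), (30, []), (-30, []), (5, []), (-85, [1, -1]), (95, [1, -1]), (30, []), (-30, []), (5, []), (-85, [1, -1]), (95, [1, -1]), (30, []), (-30, [])]
15 [[1, -1], [1, -1], (5, []), (-85, [1, -1]), (95, [1, -1]), (30, []), (-30, []), (5, []), (-85, [1, -1]), (95, [1, -1]), (30, []), (-30, []), (5, []), (-85, [1, -1]), (95, [1, -1]), (30, []), (-30, []), (5, []), (-85, [1, -1]), (95, [1, -1]), (30, []), (-30, [])]
30 [[1, -1], [1, -1], (5, []), (-85, [1, -1]), (95, [1, -1]), (30, []), (-30, []), (5, []), (-85, [1, -1]), (95, [1, -1]), (30, []), (-30, []), (5, []), (-85, [1, -1]), (95, [1, -1]), (30, []), (-30, []), (5, []), (-85, [1, -1]), (95, [1, -1]), (30, []), (-30, [])]
40 [[1, -1], [1, -1], (5, []), (-85, [1, -1]), (95, [1, -1]), (30, []), (-30, []), (5, []), (-85, [1, -1]), (95, [1, -1]), (30, []), (-30, []), (5, []), (-85, [1, -1]), (95, [1, -1]), (30, [1]), (-30, []), (5, []), (-85, [1, -1]), (95, [1, -1]), (30, []), (-30, [])]<sys>:0: UserWarning: Gimbal lock detected. Setting third angle to zero since it is not possible to uniquely determine all angles.
```

```bash
cat > job.py <<'E'
from ik import *
from plant import robot
Z=np.array([0,0,1.]);u=lambda deg:np.array([np.cos(np.radians(deg)),np.sin(np.radians(deg)),0])
def rc(y): return np.array([.4965-.07*(y+.0816),y,0])
class Plan:
    def __init__(s,body,adir,th,sgn,sg=.066,gz=.056,fdir=None,fy=0):
        a=u(adir);t=np.radians(th)
        s.app=-np.sin(t)*a-np.cos(t)*Z; s.cl=sgn*np.cross(a,Z)
        foot=np.array([*body,.044])-.047*a
        g=foot+sg*a; g[2]=gz; s.p0=g+.008*s.app; s.r0=rpy(s.app,s.cl)
        h=u(fdir); app=np.cos(t)*h-np.sin(t)*Z; s.r1=rpy(app,sgn*np.cross(h,Z))
        M=Ro.from_euler("xyz",s.r1)*Ro.from_euler("xyz",s.r0).inv()
        s.app1=app; s.p1=rc(fy)+.02*Z+M.apply(s.p0-foot)   # TCP with foot on rack floor
        assert np.allclose(M.apply(a),Z,atol=1e-6)
soy=lambda sg:Plan((.5049,-.1761),95.5,32,sg,fdir=94,fy=-.12)
oil=lambda sg:Plan((.6322,-.0933),-88.2,40,sg,fdir=-86,fy=.004)
def st(*k):
    s=robot.sense();return [np.round(s[i],3) for i in ("t",)+k]
def snap(cam,name):
    f=robot.grab_frame(cam);np.savez(name+".npz",**f);cv2.imwrite(f"pics/{name}.png",f["image"][:,:,::-1])
E
python3 - <<'E'
from job import *
for P in (soy,oil):
  for sg in(1,-1):
    p=P(sg); print(p.p0.round(3),p.p1.round(3))
    for q,r in ((p.p0,p.r0),(p.p0+.14*Z,p.r0),(p.p1,p.r1),(p.p1+.12*Z,p.r1),(p.p1-.12*p.app1,p.r1)):
        j=robot.inverse_kinematics(q,r);print("  ",None if j is None else np.round(j,2))
E
```

```text
[ 0.503 -0.161  0.049] [ 0.5   -0.125  0.082]
   [-0.54  0.6   0.6   2.18  0.54  0.46 -0.42]
   [-0.63  0.33  0.68  2.1   0.51  0.78 -0.25]
   [ 0.19  0.85  0.54  1.83 -0.99  1.63  1.35]
   [ 0.01  0.76  0.83  1.81 -1.    1.87  1.29]
   [ 0.16  0.94  0.85  1.65 -1.    1.95  1.41]
[ 0.503 -0.161  0.049] [ 0.5   -0.125  0.082]
   [-0.13  0.53  0.08  2.16  0.93  0.67  2.36]
   [ 0.82  0.56 -1.17  2.02  1.11  1.34  2.37]
   [ 0.2   0.85  0.53  1.83 -0.99  1.63 -1.8 ]
   [-0.04  0.8   0.91  1.81 -1.03  1.92 -1.81]
   [ 0.23  0.89  0.72  1.64 -0.95  1.88 -1.79]
[ 0.633 -0.107  0.05 ] [0.49  0.01  0.081]
   [ 0.04  0.86  0.52  1.65 -1.01  1.37 -2.07]
   [-0.08  0.73  0.72  1.6  -0.98  1.58 -2.18]
   [-0.41  0.62 -0.16  2.06  0.91  1.21  1.97]
   [-0.36  0.43 -0.22  2.01  0.84  1.37  2.16]
   [-0.48  0.55 -0.27  1.93  0.78  1.43  2.03]
[ 0.633 -0.107  0.05 ] [0.49  0.01  0.081]
   [ 0.17  0.82  0.31  1.64 -0.89  1.27  0.99]
   [-0.1   0.74  0.76  1.6  -1.    1.6   0.98]
   [-0.97  0.7   0.57  2.09  0.58  0.9  -0.85]
   [-1.02  0.48  0.62  2.04  0.61  1.12 -0.73]
   [-1.1   0.6   0.57  1.97  0.49  1.16 -0.79]
```

```bash
python3 - <<'E'
from job import *
p=soy(1)
robot.goto(p.p0+.13*Z,p.r0)
print(st("tcp_pos","joint_pos"))
c=robot.move_straight(p.p0,vel=.1,contact_N=6)
print("contact",c,st("tcp_pos","wrist_force"))
if not c:
    robot.grip(0.0,40); print(st("opening","gripper_force","wrist_force"))
    print("lift",robot.move_straight(p.p0+.13*Z,vel=.12),st("tcp_pos","opening","gripper_force","wrist_force","joint_pos"))
snap("scene","s1")
E
```

```text
[np.float64(3.008), array([ 0.504, -0.161,  0.179]), array([-0.619,  0.351,  0.67 ,  2.107,  0.507,  0.755, -0.263])]
contact False [np.float64(4.458), array([ 0.504, -0.161,  0.05 ]), array([-0.081,  0.4  ,  0.036])]
[np.float64(4.892), np.float64(0.559), np.float64(41.716), array([-1.871,  3.306,  5.532])]
lift False [np.float64(6.125), array([ 0.503, -0.161,  0.179]), np.float64(0.552), np.float64(41.468), array([ 0.121, -0.179, -2.857]), array([-0.619,  0.352,  0.67 ,  2.108,  0.507,  0.755, -0.263])]
```

View pics/s1.png

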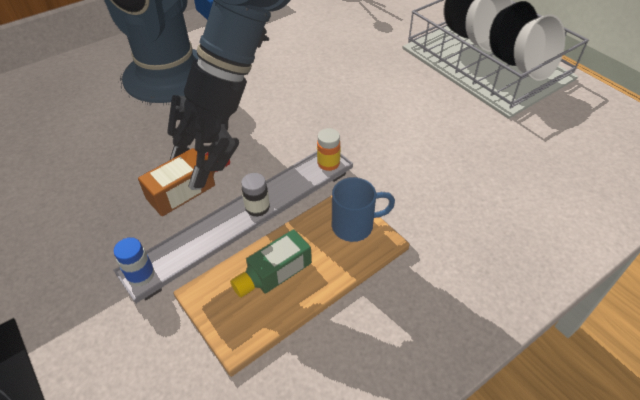

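Soy is held level over the rack at about (175,180). The jars and oil have not moved. Next I'll turn it upright and place it.

```bash
python3 - <<'E'
from job import *
p=soy(1)
robot.goto(p.p1+.13*Z,p.r1); print(st("tcp_pos","tcp_rot","joint_pos","opening","wrist_force"))
print(robot.move_straight(p.p1+.025*Z,vel=.1,contact_N=6),st("tcp_pos","wrist_force"))
snap("scene","s2"); snap("top","t2")
E
```

```text
[np.float64(7.417), array([ 0.499, -0.124,  0.211]), array([-3.138, -1.012,  1.64 ]), array([ 0.298,  0.613,  0.369,  1.786, -0.863,  1.669,  1.097]), np.float64(0.557), array([-1.35 ,  0.241, -3.404])]
False [np.float64(8.617), array([ 0.5  , -0.125,  0.107]), array([ 0.365,  0.228, -3.45 ])]
```

View pics/s2.png

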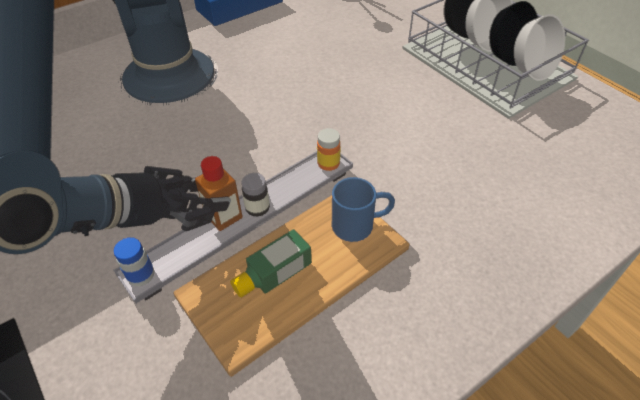

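Soy hangs upright over its slot, cap at (212,168). The hand is above salt and clear of pepper. I'll lower it until it touches.

```bash
python3 - <<'E'
from job import *
p=soy(1)
c=robot.move_straight(p.p1-.005*Z,vel=.02,contact_N=3);s=robot.sense()
print(c,st("wrist_force","torque"),"above nominal",(s["tcp_pos"]-p.p1).round(4))
snap("scene","s3");snap("top","t3")
from cv2 import imwrite,resize,hconcat
a=np.load("s3.npz")["image"][120:300,60:320];b=np.load("t3.npz")["image"][120:300,260:520]
imwrite("pics/c3.png",hconcat([resize(a,None,fx=1.5,fy=1.5,interpolation=2),resize(b,None,fx=1.5,fy=1.5,interpolation=2)])[:,:,::-1])
E
```

```text
True [np.float64(9.808), array([ 0.211, -0.891,  4.343]), array([-0.332, -0.106, -0.003])] above nominal [-0.      0.      0.0014]
```

View pics/c3.png

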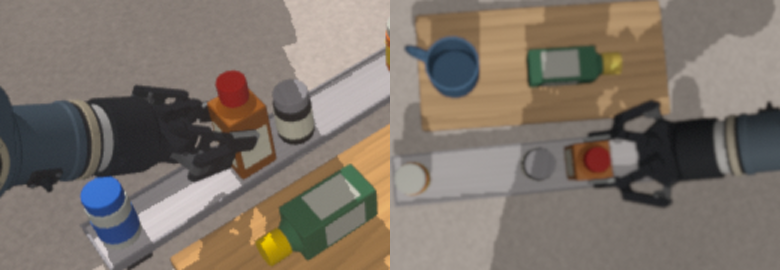

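Contact came 1.4 mm above the nominal floor height. Soy stands in the rack next to pepper with clearance, and salt has not moved. I'll release, back off, then pick up oil.

```bash
python3 - <<'E'
from job import *
p=soy(1)
robot.grip(0.95); print(st("opening","wrist_force"))
q=robot.sense()["tcp_pos"]
robot.move_straight(q-.11*p.app1,vel=.1); print(st("tcp_pos","joint_pos"))
o=oil(-1)
robot.move_straight(robot.sense()["tcp_pos"]+.08*Z,vel=.15)
robot.goto(o.p0+.16*Z,o.r0); print(st("tcp_pos","joint_pos","wrist_force"))
robot.grip(1.0)
snap("scene","s4");snap("top","t4")
E
```

```text
[np.float64(10.342), np.float64(0.95), array([-0.259,  0.333,  0.218])]
[np.float64(11.592), array([ 0.505, -0.217,  0.14 ]), array([ 0.419,  0.795,  0.38 ,  1.649, -0.83 ,  1.706,  1.208])]
[np.float64(12.992), array([ 0.632, -0.107,  0.209]), array([ 0.091,  0.635,  0.434,  1.575, -0.841,  1.483,  0.831]), array([-0.467, -0.414, -0.612])]
```

View pics/s4.png

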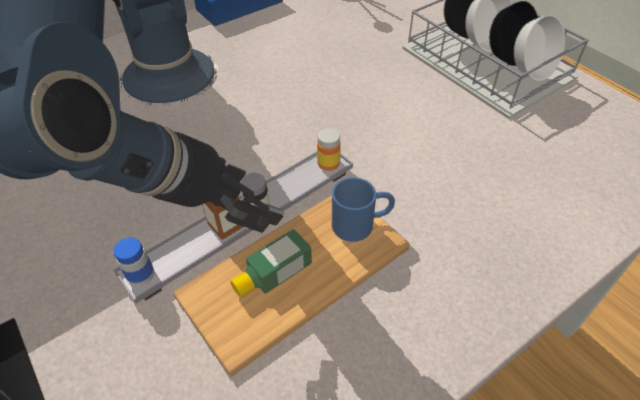

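Soy appears to stand behind the hand at about (225,215), and the fingers hover above oil at (280,260). I'll descend and grip.

```bash
python3 - <<'E'
from job import *
o=oil(-1)
c=robot.move_straight(o.p0,vel=.1,contact_N=6); print(c,st("tcp_pos","wrist_force","joint_pos"))
if not c:
    robot.grip(0.0,40); print(st("opening","gripper_force","wrist_force"))
    robot.move_straight(o.p0+.17*Z,vel=.13); print(st("tcp_pos","opening","gripper_force","wrist_force","joint_pos"))
    print(robot.inverse_kinematics(o.p1+.17*Z,o.r1))
    robot.goto(o.p1+.17*Z,o.r1); print(st("tcp_pos","opening","wrist_force","joint_pos"))
    print(robot.move_straight(o.p1+.03*Z,vel=.1,contact_N=6),st("tcp_pos","wrist_force"))
snap("scene","s5");snap("top","t5")
a=np.load("s5.npz")["image"][70:330,80:440];b=np.load("t5.npz")["image"][70:330,180:540]
cv2.imwrite("pics/c5.png",cv2.hconcat([a,b])[:,:,::-1])
E
```

```text
False [np.float64(15.067), array([ 0.633, -0.107,  0.05 ]), array([-0.505, -0.266,  1.501]), array([ 0.129,  0.825,  0.376,  1.644, -0.929,  1.298,  1.014])]
[np.float64(15.5), np.float64(0.557), np.float64(41.533), array([-0.36 ,  0.065,  1.827])]
[np.float64(16.958), array([ 0.632, -0.107,  0.219]), np.float64(0.555), np.float64(41.242), array([ 0.476,  0.846, -1.922]), array([ 0.091,  0.625,  0.434,  1.567, -0.836,  1.495,  0.818])]
[-1.06384244  0.40026496  0.66725355  2.00818641  0.61274922  1.21500584
 -0.66566673]
[np.float64(18.292), array([0.49 , 0.009, 0.251]), np.float64(0.557), array([ 0.476, -0.337, -2.01 ]), array([-1.063,  0.4  ,  0.668,  2.008,  0.612,  1.215, -0.665])]
False [np.float64(19.842), array([0.49 , 0.01 , 0.111]), array([-0.37 ,  0.232, -1.791])]
```

View pics/c5.png

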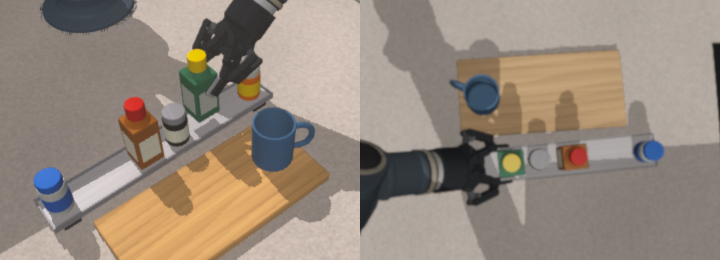

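Soy stands upright with its cap at (135,110) in the left crop. Oil hangs upright between pepper and spice with its cap at (197,62). I'll lower and release it.

```bash
python3 - <<'E'
from job import *
o=oil(-1)
c=robot.move_straight(o.p1-.005*Z,vel=.02,contact_N=3);d=robot.sense()["tcp_pos"]-o.p1
print(c,st("wrist_force"),d.round(4))
if c and abs(d[2])<.006:
    robot.grip(0.95); print(st("opening","wrist_force"))
    q=robot.sense()["tcp_pos"]
    robot.move_straight(q-.11*o.app1,vel=.1)
    robot.move_straight(robot.sense()["tcp_pos"]+.08*Z,vel=.15)
    robot.move_joints([-1.222,0.469,-0.049,1.532,0.024,1.141,-0.082])
    robot.sleep(.5); print(st("tcp_pos","wrist_force"))
snap("scene","s6");snap("top","t6")
a=np.load("s6.npz")["image"][70:330,80:440];b=np.load("t6.npz")["image"][70:330,180:540]
cv2.imwrite("pics/c6.png",cv2.hconcat([a,b])[:,:,::-1])
f=np.load("t6.npz")
for n,lo,hi,z in (("soycap",(0,150,80),(3,255,255),.15),("oilcap",(22,120,90),(35,255,255),.15),("salt",(100,150,80),(125,255,255),.095)):
    m=mask(f,lo,hi,(250,195,490,260)); r=rect(f,m,z); print(n,r,"off centre line",(r[0]-rc(r[0][1])[:2])[0].round(4))
E
```

```text
True [np.float64(21.258), array([-0.363,  1.459,  4.651])] [0.     0.     0.0009]
[np.float64(21.692), np.float64(0.948), array([ 0.588, -0.346, -0.728])]
[np.float64(26.2), array([0.249, 0.628, 0.242]), array([0.197, 0.07 , 1.238])]
soycap (array([ 0.5009, -0.1177]), array([29.2, 29. ]), 87.6, 25, array([397., 226.])) off centre line 0.0019
oilcap (array([0.492 , 0.0041]), array([30.5, 30.6]), 43.3, 26, array([330., 233.])) off centre line 0.0015
salt (array([ 0.5087, -0.2779]), array([36.5, 35.5]), 86.7, 32, array([472., 220.])) off centre line -0.0015
```

View pics/c6.png

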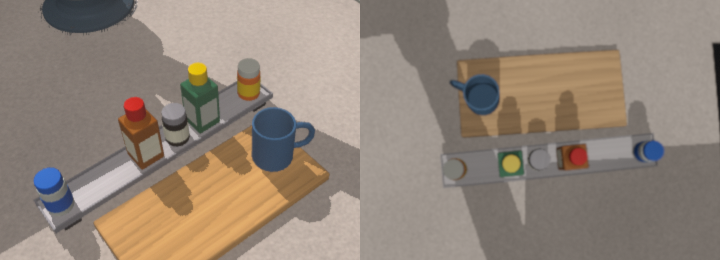

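Both bottles stand upright in the rack, with caps at (135,110) and (197,73) in the left crop, and their caps measure within 2 mm of the centre line. The jars and mug have not moved, and the arm is clear.

```bash
python3 -c "
from plant import robot
print(robot.close_job())"
```

```text
the job is handed in; nothing more can be done
None
```

The job is handed in: both bottles stand upright, cap up, in the rack about 2 mm off its centre line, both were set down on light contact, and the jars and mug look unmoved in the final pictures; it took about 26 s of the 72 s, and the hand-in call returned no verdict.

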